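# Reassemble the cleaned lint trap

## Task

The washers' lint trap has been rinsed and its parts lie about the folding counter: put it back together on its housing. First stand the basket on the floor of the housing, then lay the round strainer plate flat on the ledge above it, then seat the lid squarely on the rim, and last set the bridge over the lid with its two feet in the forked saddles. Leave the two bottles and the dosing cup where they stand.

Things in the scene. Friction and masses are not known exactly. Their poses are not given: they have to be found in the camera images.
- housing: White round bowl of the lint trap, fixed. Origin: centre of underside, z up. Heights in mm: inner floor 10, ledge 60, rim 90. Inside diameter 94 up to the ledge, 118 above, flaring to 128 at the rim (outside 142). Forked steel saddles on its +y and -y sides, 76 to 102 from the axis: seats at height 92, 36 wide in x between prongs up to 110. Hose spigots along +x, -x reach 94 out, top at height 47.
- basket: Open steel cup with fine holes, upright: diameter 80 at the rim, 72 below, 30 high; a post in its middle carries a round black knob, diameter 18, height 32 to 48 (the top). Origin: centre of the underside, z up. About 120 g. In place its origin is 10 above the housing's origin and its knob is below the ledge.
- screen: Strainer plate: flat round steel disc with large holes, diameter 110, 4 thick, lying flat, with a round black knob in the middle, diameter 18, height 9 to 25 (the top). Origin: centre of the underside, z up. About 140 g. In place its origin is 60 above the housing's origin.
- lid: White disc, diameter 136, ribs on top, round grey knob in the middle, diameter 26, height 15 to 40 (the top). It lies on a locating ring under the disc, diameter 110, 8 deep; disc at height 8 to 15. Origin: centre of the ring's lower edge, z up. About 180 g. Seated, the disc is on the rim, the ring inside the mouth, the origin 82 above the housing's.
- bridge: Dark steel bar along its y, 192 long, 24 wide, height 32 to 40, on two end feet (24 x 16, centred 88 from the middle). Black flat-sided grip on its middle: 16 wide in x, 44 in y, height 40 to 64 (top). Origin: midway between the feet, at their undersides, z up. About 300 g. In place: y along the housing's y, either way round, origin 92 above the housing's, 2 clear of the lid's knob.
- detergent: A grey detergent bottle with a paper label and a white cap, diameter 84, 220 high, standing. Origin: centre of its underside. To be left alone.
- cup: A white plastic dosing cup, diameter 68, 55 high, standing open side up. Origin: centre of its underside. To be left alone.
- stain_remover: A white bottle with a grey cap, diameter 60, 160 high, standing. Origin: centre of its underside. To be left alone.
There are look-alikes about, which are no part of the job. Leave any orange or purple look-alike of the lid alone. Leave any red look-alike of the screen alone.

How it is judged (in metres and radians):
On the way, in this order (a step that is already met when the one before it is completed fails the run):
1. the basket stands on the floor of the housing (horizontal distance between basket and housing below 0.012 m and z of basket in the frame of housing between 0.006 and 0.014 m and angle between basket's own z axis and vertical below 0.07 rad), for 0.2 s.
2. the strainer plate lies on the ledge above the basket (horizontal distance between screen and housing below 0.008 m and z of screen in the frame of housing between 0.056 and 0.064 m and angle between screen's own z axis and vertical below 0.07 rad), for 0.2 s.
3. the lid is seated on the rim (horizontal distance between lid and housing below 0.009 m and z of lid in the frame of housing between 0.078 and 0.086 m and angle between lid's own z axis and vertical below 0.07 rad), for 0.2 s.
4. the bridge stands over the lid, both feet in their saddles (horizontal distance between bridge and housing below 0.014 m and z of bridge in the frame of housing between 0.088 and 0.096 m and angle between bridge's own z axis and vertical below 0.07 rad and angle between the y axis of bridge and the y axis of housing, either way round below 0.14 rad), for 0.2 s.
At the end, for the whole second after the job is handed in: All four parts at rest and upright (4 degrees), within 4 mm of seated height: basket on the floor (12 mm of the axis), plate on the ledge (8 mm), lid on the rim (9 mm), bridge on both saddles (14 mm, 8 degrees of their line). Bottles and cup not shifted over 30 mm nor knocked over (all of step 1 and all of step 2 and all of step 3 and all of step 4 and linear speed of each of basket, screen, lid, bridge below 0.02 m/s); the robot touches nothing.
It fails at once if the detergent bottle is knocked or shifted (distance of detergent from where it was at the start of the episode above 0.03 m or angle between detergent's own z axis and vertical above 0.3 rad).
It fails at once if the dosing cup is knocked or shifted (distance of cup from where it was at the start of the episode above 0.03 m or angle between cup's own z axis and vertical above 0.3 rad).
It fails at once if the stain remover bottle is knocked or shifted (distance of stain_remover from where it was at the start of the episode above 0.03 m or angle between stain_remover's own z axis and vertical above 0.3 rad).
It also fails if it takes over 128 s, if anything falls off the work surface, if the arm or the gripper's body presses on something with over 40 N, if the wrist force passes 120 N, or if a joint passes its speed limit or range.

## Robot

A 6-joint arm with a two-finger parallel gripper is mounted at the origin on the work surface. World frame = base frame: x ahead of the robot, y to its left, z up, the work surface at z = 0. Lengths are in m, angles in degrees, forces in N, time in s.
With the tool pointing down it reaches from about 0.35 to 0.875 m from the base axis. Payload 4.2 kg.
Tool frame: the origin (TCP) lies on the centre line of the jaws, within the pads' length; the fingertips stand 25 mm ahead of it and the grasp point (between the pads) lies 6 mm ahead of it (finger_overhang is the distance from the TCP to the fingertips, in m); z points along the fingers, y is the line along which they close (so a half turn about z gives the same grasp; the last joint's range is limited). The gripper opens to 87 mm and grips with 3 to 60 N. Pads are 19 mm wide; open, the fingers measure 117 mm over their backs; the gripper's body (75 mm by 190 mm) begins 51 mm behind the grasp point.
Start: joints at [-57.834, 22.042, 0.453, 0, -68.411, -14.817], TCP at [0.186, -0.597, 0.248] pointing down, gripper open.
Joint ranges: [-179.83, 179.83], [-69.29, 118.12], [-61.27, 80.66], [-181.25, 117.63], [-171.15, -9.14], [-177.46, 177.46]. Speed limits (degrees/s): [159.86, 159.86, 180, 180, 180, 180].

## Interface

Orientations are given as a 3x3 rotation matrix whose columns are the frame's x, y, z axes.
In Python, from station import sense, capture, finish_job, spot_in, tip_of, finger_overhang gives the robot as it stands. The module is installed in compiled form; this text tells all that it offers.
- The arm moves only by the tool servo_tool, never from a script. Its arguments are lists of equal length, an entry for each row: "slide": the shift along the tool's x, y, z in m, a list of three; "spin": the turn about the tool's z in degrees; "grip": the closure, from 0 (fully open) to 1 (shut). A call has exactly 5 rows; each row is the pose to reach, as a shift and turn from the pose commanded when the call began, along the tool's axes at that moment; what a row does not reach only later rows make up. A row lasts 1/12 s, in which the tool goes at most 41.7 mm and 7.16 degrees, less where a joint would pass 70% of its speed; a pose out of reach is approached as far as the arm can. A call with a gripper value outside its range is refused whole. The fingers move at their own pace and stop on an object; the grip force is fixed at half the most. Time passes only in rows, so rows that repeat a pose let the fingers close, or fill a call up. It gives the time, the measured TCP pose, the force, the opening and the grip force at its end, in the units of the state.
- sense(): the state, without advancing time (a new reading comes with each control period).
- capture(name): name is "scene" or "top" or "wrist"; returns a dict with "pixels" (384x512x3 uint8, blue, green, red), "depth" (384x512 float32, m along the optical axis (not along the pixel's ray), 0 where there is no reading), "fx", "fy", "cx", "cy" (pixels), "R" (3x3) and "t" (3): a world point X has camera coordinates R X + t; the wrist camera has in their place "hand_eye" (4x4, takes a point from camera to tool coordinates, whose origin is the TCP and whose axes are the flange's). Camera axes: x right, y down, z forward; pixel columns grow to the right and rows downward; lengths in m; the calibration is good to about 2 mm. A picture is of the moment at which its call begins: read the wrist's pose just before it.
- finish_job(): hands the job in; it is judged then, once.
Trained networks look in the newest picture that a camera, given by its name, has taken for a name from the list of things; names that differ only in an ending like _2 or _b are one class to them, and where a whole thing is asked for, a point or a joint stands for the part that bears it (a point fixed in the world has none). Each returns a list of dicts, best first, with "conf" (0 to 1); they miss things now and then, are a little off and sometimes report something else, mostly with a low value. They report only what shows in the picture. A call takes as long as a camera call. They do not tell look-alikes from the thing itself.
- spot_in(thing, camera): "point" ([x, y, z] in m, in world coordinates, good to about 4 mm: the middle of the surface that is visible of it).
- tip_of(thing, camera): "point" ([x, y, z] in m, in world coordinates, good to about 4 mm: a listed point, or the origin of a listed thing).
The state is a dict: "time_s": time; "joints": joint angles; "joint_velocities": joint speeds; "effort": joint torques, N m; "tcp_pos": TCP position; "ee_rot": TCP orientation; "wrist_force": force on the tool from outside, world axes, zero at the start; "moment": the same for the moment, N m; "gripper_width": opening from 0.0 (shut) to 1.0 (fully open); "gripper_force": force on a finger pad.
Only numpy, scipy, OpenCV 4.12 (cv2) and the standard library are available. Lean on these libraries where they do the work, as an engineer would, in place of code of your own. Each camera call takes 0.05 s, during which the arm holds its last target. There are 200 camera calls.

## Working session

There is one attempt and no reset: what is moved stays moved. The work goes in short steps, Python scripts to look and compute and a tool call to move; the robot and the scene stay as the last step left them, time stands still between calls to the robot, and variables do not carry over. Pictures are saved under pics/ and viewed, at most 14 in all, crops included, and the job is handed in when it is done.

Besides the shell and the picture viewer there is one more tool, called after "Emit:" by a JSON object that holds its "name" and its "arguments", one argument or row to a line. servo_tool: Moves the arm, as the interface text tells. Its arguments: {"type":"object","properties":{"slide":{"type":"array"},"spin":{"type":"array"},"grip":{"type":"array"}},"required":["slide","spin","grip"]}

```bash
mkdir -p pics; cat > h.py <<'E'
import numpy as np, cv2
from station import *
def world(c,u,v,z=None):
    "pixel -> world via depth, or via plane z"
    d=np.array([(u-c['cx'])/c['fx'],(v-c['cy'])/c['fy'],1.0])
    R=np.array(c['R']);t=np.array(c['t']).ravel()
    if z is None: return R.T@(d*c['depth'][int(v),int(u)]-t)
    o=-R.T@t; r=R.T@d
    return o+r*(z-o[2])/r[2]
def cam(name):
    s=sense(); c=capture(name)
    if 'hand_eye' in c:
        H=np.array(c['hand_eye']);Rt=np.array(s['ee_rot']);p=np.array(s['tcp_pos'])
        Rw=Rt@H[:3,:3];pw=Rt@H[:3,3]+p
        c['R']=Rw.T;c['t']=-Rw.T@pw
    return c
def cloud(c):
    v,u=np.mgrid[:384,:512];d=c['depth']
    P=np.stack([(u-c['cx'])/c['fx']*d,(v-c['cy'])/c['fy']*d,d],-1)
    return (P-np.array(c['t']).ravel())@np.array(c['R'])
E
python3 - <<'E'
from h import *
s=sense();print({k:np.round(v,3).tolist() for k,v in s.items()},finger_overhang)
for n in ('scene','top'):
    c=cam(n);cv2.imwrite(f'pics/{n}0.png',c['pixels']);print(n,c['fx'],-np.array(c['R']).T@np.array(c['t']).ravel())
    for o in ('housing','basket','screen','lid','bridge','detergent','cup','stain_remover'):
        for f in (tip_of,spot_in):
            print(o,f.__name__,[(np.round(r['point'],3).tolist(),round(r['conf'],2)) for r in f(o,n)][:4])
E
```

```text
{'time_s': 0.0, 'joints': [-57.834, 22.09, 0.38, -0.029, -68.409, -14.817], 'joint_velocities': [-0.119, 0.07, -0.094, 0.003, 0.071, -0.035], 'effort': [0.0, -39.067, 18.741, 4.22, 0.011, -0.0], 'tcp_pos': [0.186, -0.596, 0.246], 'ee_rot': [[-0.955, -0.298, -0.001], [-0.298, 0.955, 0.002], [0.0, 0.002, -1.0]], 'wrist_force': [0.753, -0.655, -0.556], 'moment': [0.021, 0.008, 0.031], 'gripper_force': 0.0, 'gripper_width': 1.001} 0.025
scene 475.6377705024029 [1.58303838 0.4158365  1.05257484]
housing call [([0.373, -0.337, -0.0], 0.97)]
housing call [([0.393, -0.335, 0.061], 0.78)]
basket call [([0.614, -0.206, -0.0], 0.59), ([0.621, 0.472, -0.003], 0.24)]
basket call [([0.612, -0.204, 0.019], 0.67)]
screen call [([0.607, -0.036, 0.001], 0.97), ([0.456, -0.017, -0.002], 0.74)]
screen call [([0.612, -0.034, 0.003], 0.87), ([0.465, -0.018, 0.002], 0.66)]
lid call [([0.843, 0.146, 0.001], 0.65), ([0.649, 0.181, -0.001], 0.64), ([0.74, 0.006, -0.001], 0.5)]
lid call [([0.662, 0.184, 0.015], 0.93), ([0.36, 0.143, 0.011], 0.85), ([0.735, 0.005, 0.034], 0.71), ([0.85, 0.146, 0.012], 0.64)]
br
[... 742 characters left out ...]
reen call [([0.606, -0.04, 0.002], 0.98), ([0.458, -0.012, 0.006], 0.66)]
lid call [([0.349, 0.138, -0.001], 0.9), ([0.848, 0.147, 0.0], 0.8), ([0.648, 0.186, 0.0], 0.66)]
lid call [([0.348, 0.143, 0.016], 0.92), ([0.844, 0.148, 0.018], 0.88), ([0.648, 0.186, 0.014], 0.55)]
bridge call [([0.386, 0.308, 0.002], 0.81)]
bridge call [([0.388, 0.309, 0.045], 0.87)]
detergent call [([0.616, 0.474, 0.001], 0.68), ([0.649, 0.186, -0.0], 0.63)]
detergent call [([0.613, 0.459, 0.146], 0.73)]
cup call [([0.746, 0.012, 0.001], 0.62), ([0.388, 0.311, 0.001], 0.58)]
cup call [([0.754, 0.011, 0.013], 0.54)]
stain_remover call [([0.63, -0.46, -0.002], 0.56)]
stain_remover call [([0.623, -0.448, 0.1], 0.85)]
```

View pics/top0.png

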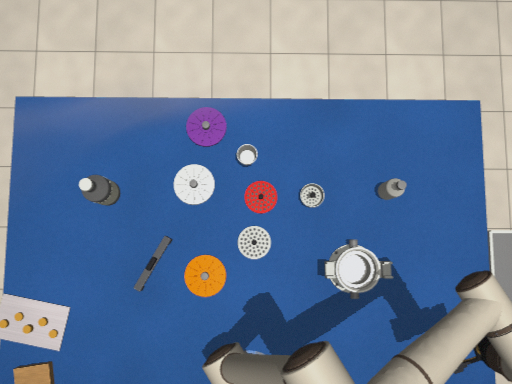

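View pics/scene0.png

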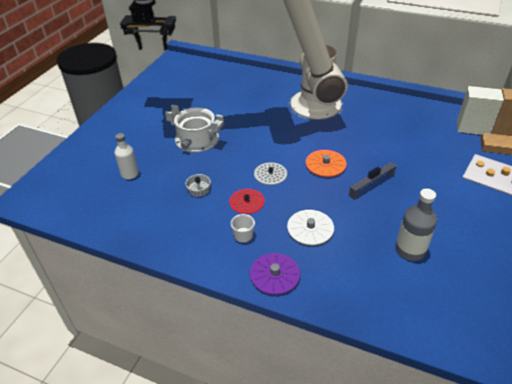

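The top view shows the housing at about (355,268) with its forks left and right of it. The basket is at (312,195), the white-and-steel strainer at (254,242), the white lid at (194,184) and the bridge at (153,264). The red, orange and purple discs are the look-alikes, and the scene view agrees. Next I'll measure the housing and bridge yaw and plan the first moves.

```bash
cat >> h.py <<'E'
def pca(P):
    m=P.mean(0);w,V=np.linalg.eigh(np.cov((P-m).T));return m,np.degrees(np.arctan2(V[1,-1],V[0,-1])),w
def legs(*wps,start=None):
    "wps: (x,y,z,yaw of tool y). prints the tool-axis shift and spin of each call"
    s=sense();R=np.array(s['ee_rot']);p=np.array(s['tcp_pos']);yaw=np.degrees(np.arctan2(R[1,1],R[0,1]))
    print('at',p.round(4),'yawY',yaw.round(2),'t',s['time_s'])
    for w in wps:
        q=np.array(w[:3],float);dy=(w[3]-yaw+180)%360-180
        n=int(max(1,np.ceil(np.linalg.norm(q-p)/.2),np.ceil(abs(dy)/34)))
        for i in range(n):
            a=np.radians(yaw+dy*i/n);y=np.array([np.cos(a),np.sin(a),0]);x=np.array([-y[1],y[0],0])*-1
            x=np.cross(y,[0,0,-1.]);d=(q-p)/n
            print('  slide',np.round([d@x,d@y,-d[2]],4).tolist(),'spin',round(-dy/n,2))
        p=q;yaw=w[3]
E
python3 - <<'E'
from h import *
c=cam('top');P=cloud(c).reshape(-1,3)
for hx,hz,lab in (((.372,-.337),(.085,.12),'forks'),((.387,.308),(.025,.07),'bridge')):
    r=np.hypot(P[:,0]-hx[0],P[:,1]-hx[1]);k=(P[:,2]>hz[0])&(P[:,2]<hz[1])&(r<.115)
    if lab=='forks':k&=r>.076
    print(lab,k.sum(),pca(P[k][:,:2]),np.percentile(P[k][:,2],[5,50,95]))
print(np.round(capture('wrist')['hand_eye'],3))
legs((.612,-.207,.22,180))
E
```

```text
forks 322 (array([ 0.37237362, -0.34002003]), np.float64(90.09829583229319), array([0.00026011, 0.00801158])) [0.08764197 0.09444546 0.11251715]
bridge 470 (array([0.3876268 , 0.30974949]), np.float64(150.13221490551564), array([4.89113308e-05, 3.14492671e-03])) [0.03528414 0.04157742 0.06387891]
[[ 0.001 -0.956 -0.295  0.081]
 [ 1.     0.001 -0.001  0.   ]
 [ 0.001 -0.295  0.956 -0.136]
 [ 0.     0.     0.     1.   ]]
at [ 0.1864 -0.5965  0.2475] yawY 107.35 t 1.8
  slide [-0.1741, 0.0816, 0.0092] spin -24.22
  slide [-0.1923, 0.003, 0.0092] spin -24.22
  slide [-0.1766, -0.0761, 0.0092] spin -24.22
```

Emit:
{"name": "servo_tool", "arguments": {
  "slide": [
    [-0.174,0.082,0.009],
    [-0.174,0.082,0.009],
    [-0.174,0.082,0.009],
    [-0.174,0.082,0.009],
    [-0.174,0.082,0.009]
  ],
  "spin": [-24.2,-24.2,-24.2,-24.2,-24.2],
  "grip": [0,0,0,0,0]
}}

```text
time_s: 2.22
tcp_pos: [0.33, -0.4641, 0.2386]
ee_rot: [[-0.746, -0.666, 0.001], [-0.666, 0.746, 0.0], [-0.001, -0.0, -1.0]]
wrist_force: [0.2, 0.2, -0.6]
gripper_width: 1.001
gripper_force: 0.0
```

Emit:
{"name": "servo_tool", "arguments": {
  "slide": [
    [-0.192,0.003,0.009],
    [-0.192,0.003,0.009],
    [-0.192,0.003,0.009],
    [-0.192,0.003,0.009],
    [-0.192,0.003,0.009]
  ],
  "spin": [-24.2,-24.2,-24.2,-24.2,-24.2],
  "grip": [0.65,0.65,0.65,0.65,0.65]
}}

```text
time_s: 2.63
tcp_pos: [0.4721, -0.3343, 0.2296]
ee_rot: [[-0.407, -0.914, 0.001], [-0.914, 0.407, -0.0], [-0.0, -0.001, -1.0]]
wrist_force: [-0.6, 0.1, -0.3]
gripper_width: 0.707
gripper_force: 0.0
```

Emit:
{"name": "servo_tool", "arguments": {
  "slide": [
    [-0.177,-0.076,0.009],
    [-0.177,-0.076,0.009],
    [-0.177,-0.076,0.009],
    [-0.177,-0.076,0.009],
    [-0.177,-0.076,0.009]
  ],
  "spin": [-24.2,-24.2,-24.2,-24.2,-24.2],
  "grip": [0.65,0.65,0.65,0.65,0.65]
}}

```text
time_s: 3.05
tcp_pos: [0.6142, -0.2038, 0.2202]
ee_rot: [[0.003, -1.0, 0.001], [-1.0, -0.003, 0.0], [-0.0, -0.001, -1.0]]
wrist_force: [0.5, -0.8, 0.5]
gripper_width: 0.375
gripper_force: 0.0
```

```bash
cat >> h.py <<'E'
def knob(xy,z0,z1,rad,name='wrist',pic=None):
    c=cam(name);P=cloud(c).reshape(-1,3);k=(c['depth'].ravel()>0.02)&(np.hypot(*(P[:,:2]-xy).T)<rad)&(P[:,2]>z0)&(P[:,2]<z1)
    if pic: cv2.imwrite('pics/'+pic,c['pixels'])
    Q=P[k];zt=np.percentile(Q[:,2],90);T=Q[Q[:,2]>zt-.004]
    (x,y),r=cv2.minEnclosingCircle((T[:,:2]*1000).astype(np.float32))
    print(name,'n',len(T),'mean',T.mean(0).round(4),'circle',round(x,1),round(y,1),'r',round(r,1),'ztop',zt.round(4),'bbox mid',((T.max(0)+T.min(0))/2).round(4))
    return c
E
python3 - <<'E'
from h import *
knob((.612,-.207),.035,.06,.03,pic='w1.png')
print([ (np.round(r['point'],4).tolist(),round(r['conf'],2)) for r in tip_of('basket','wrist')])
legs((.612,-.207,.12,180))
E
```

```text
wrist n 163 mean [ 0.6118 -0.2078  0.0463] circle 611.8 -207.6 r 8.7 ztop 0.0472 bbox mid [ 0.6117 -0.2078  0.046 ]
[([0.6116, -0.2074, 0.0033], 0.79)]
at [ 0.6144 -0.2035  0.2194] yawY -179.78 t 3.15
  slide [0.0035, 0.0024, 0.0994] spin 0.22
```

View pics/w1.png

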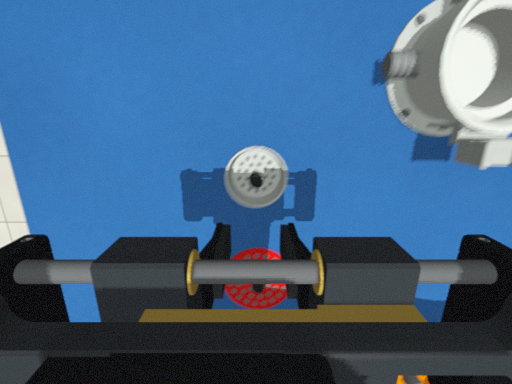

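The basket is at (256,178), with its knob centred between the fingers in x. The red disc is lower, at (257,278). The cloud puts the knob at (0.6118, -0.2077), top at 47 mm. I'll go down and grip.

Emit:
{"name": "servo_tool", "arguments": {
  "slide": [
    [0.0042,0.0026,0.04],
    [0.0042,0.0026,0.08],
    [0.0042,0.0026,0.1],
    [0.0042,0.0026,0.13],
    [0.0042,0.0026,0.15]
  ],
  "spin": [0.2,0.2,0.2,0.2,0.2],
  "grip": [0.65,0.65,0.65,0.65,0.65]
}}

```text
time_s: 3.57
tcp_pos: [0.6073, -0.2113, 0.0681]
ee_rot: [[-0.006, -1.0, -0.003], [-1.0, 0.006, 0.001], [-0.001, 0.003, -1.0]]
wrist_force: [-0.2, -1.1, -1.1]
gripper_width: 0.353
gripper_force: 0.0
```

Emit:
{"name": "servo_tool", "arguments": {
  "slide": [
    [0,0,0.01],
    [0,0,0.0205],
    [0,0,0.0205],
    [0,0,0.0205],
    [0,0,0.0205]
  ],
  "spin": [0,0,0,0,0],
  "grip": [0.65,0.65,0.65,0.65,1]
}}

```text
time_s: 3.98
tcp_pos: [0.6101, -0.2111, 0.0516]
ee_rot: [[-0.004, -1.0, 0.003], [-1.0, 0.004, -0.001], [0.001, -0.003, -1.0]]
wrist_force: [-0.5, -0.2, 0.3]
gripper_width: 0.325
gripper_force: 0.0
```

Emit:
{"name": "servo_tool", "arguments": {
  "slide": [
    [0,0,0],
    [0,0,0],
    [0,0,0],
    [0,0,0],
    [0,0,0]
  ],
  "spin": [0,0,0,0,0],
  "grip": [1,1,1,1,1]
}}

```text
time_s: 4.4
tcp_pos: [0.6101, -0.2109, 0.0515]
ee_rot: [[-0.004, -1.0, 0.003], [-1.0, 0.004, -0.001], [0.001, -0.003, -1.0]]
wrist_force: [0.1, 0.6, 6.3]
gripper_width: 0.193
gripper_force: 30.3
```

Emit:
{"name": "servo_tool", "arguments": {
  "slide": [
    [0,0,-0.02],
    [0,0,-0.06],
    [0,0,-0.1],
    [0,0,-0.14],
    [0,0,-0.175]
  ],
  "spin": [0,0,0,0,0],
  "grip": [1,1,1,1,1]
}}

```text
time_s: 4.82
tcp_pos: [0.6087, -0.2108, 0.2271]
ee_rot: [[-0.004, -1.0, 0.0], [-1.0, 0.004, 0.0], [-0.0, -0.0, -1.0]]
wrist_force: [-0.4, 0.5, -1.1]
gripper_width: 0.197
gripper_force: 30.2
```

Emit:
{"name": "servo_tool", "arguments": {
  "slide": [
    [0.01,0.03,0],
    [0.02,0.06,0],
    [0.025,0.08,0],
    [0.03,0.1,0],
    [0.035,0.12,0]
  ],
  "spin": [0,0,0,0,0],
  "grip": [1,1,1,1,1]
}}

```text
time_s: 5.23
tcp_pos: [0.4871, -0.2452, 0.2244]
ee_rot: [[-0.005, -1.0, -0.001], [-1.0, 0.005, 0.001], [-0.001, 0.001, -1.0]]
wrist_force: [-0.8, -0.5, -1.4]
gripper_width: 0.197
gripper_force: 30.3
```

Emit:
{"name": "servo_tool", "arguments": {
  "slide": [
    [0.01,0.03,0],
    [0.02,0.06,0],
    [0.03,0.09,0],
    [0.035,0.118,0],
    [0.035,0.118,0]
  ],
  "spin": [0,0,0,0,0],
  "grip": [1,1,1,1,1]
}}

```text
time_s: 5.65
tcp_pos: [0.3653, -0.2793, 0.2243]
ee_rot: [[-0.008, -1.0, -0.004], [-1.0, 0.008, 0.003], [-0.003, 0.004, -1.0]]
wrist_force: [-0.1, 0.2, -1.4]
gripper_width: 0.188
gripper_force: 30.3
```

```bash
cat >> h.py <<'E'
def housing(name,pic=None,z=(.08,.096),xy=(.372,-.338)):
    "fit the rim's inner edge/rim ring and the fork direction"
    from scipy.optimize import least_squares
    c=cam(name);P=cloud(c).reshape(-1,3);P=P[c['depth'].ravel()>.02]
    if pic: cv2.imwrite('pics/'+pic,c['pixels'])
    r=np.hypot(*(P[:,:2]-xy).T);k=(P[:,2]>.084)&(P[:,2]<z[1])&(r>.055)&(r<.074);Q=P[k]
    f=least_squares(lambda q:np.hypot(*(Q[:,:2]-q[:2]).T)-q[2],[*xy,.067],loss='soft_l1',f_scale=.001)
    h=(P[:,2]>.087)&(P[:,2]<.115)&(r>.078)&(r<.108)
    print(name,len(Q),'rim',f.x.round(4),'z',np.median(Q[:,2]).round(4),'angles covered',np.histogram(np.degrees(np.arctan2(Q[:,1]-f.x[1],Q[:,0]-f.x[0])),8,(-180,180))[0])
    for s in (1,-1):
        F=P[h&((P[:,1]-f.x[1])*s>0)]
        if len(F)>10:
            m=(F.max(0)+F.min(0))/2;print(' fork',s,len(F),'mid',m.round(4),'xrange',F[:,0].min().round(4),F[:,0].max().round(4))
            hi=F[F[:,2]>.102];a=hi[hi[:,0]>f.x[0]];b=hi[hi[:,0]<f.x[0]]
            if len(a) and len(b):print('   prongs',a.mean(0).round(4),b.mean(0).round(4))
E
python3 - <<'E'
from h import *
housing('wrist','w2.png');housing('top');housing('scene')
E
```

```text
wrist 3358 rim [ 0.3719 -0.3392  0.0655] z 0.0879 angles covered [494 555 574 520 460 201 123 431]
 fork -1 2108 mid [ 0.3722 -0.4279  0.0988] xrange 0.3462 0.3981
   prongs [ 0.3937 -0.4272  0.1079] [ 0.3505 -0.4274  0.1078]
top 31 rim [ 0.3787 -0.354   0.052 ] z 0.0902 angles covered [ 0  0  7 24  0  0  0  0]
 fork -1 16 mid [ 0.3957 -0.4261  0.1056] xrange 0.3925 0.3989
scene 166 rim [ 0.3754 -0.3373  0.0662] z 0.0872 angles covered [30 26 17 14 26 18 14 21]
 fork 1 108 mid [ 0.3739 -0.2486  0.099 ] xrange 0.3433 0.4046
   prongs [ 0.3967 -0.2493  0.1063] [ 0.3527 -0.2473  0.1066]
 fork -1 96 mid [ 0.3752 -0.4274  0.0985] xrange 0.3448 0.4056
   prongs [ 0.3962 -0.4264  0.1062] [ 0.3521 -0.4283  0.1056]
```

View pics/w2.png

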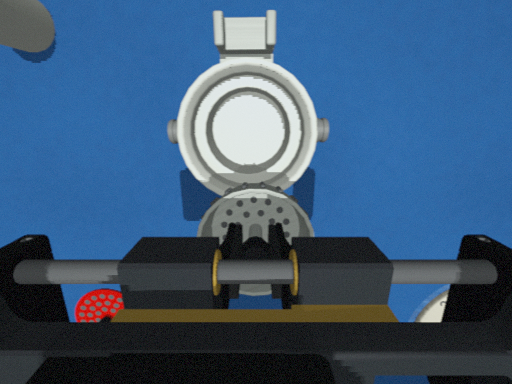

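The housing's bowl is centred at about (248,128) with one fork at the top (245,35), and the basket hangs level in the fingers at (255,235). The rim fit gives (0.372, -0.338) with yaw about 0.

```bash
python3 - <<'E'
from h import *
legs((.372,-.341,.224,180))
E
```

```text
at [ 0.3707 -0.2798  0.2251] yawY 179.72 t 5.8
  slide [0.0612, -0.0016, 0.0011] spin -0.28
```

Emit:
{"name": "servo_tool", "arguments": {
  "slide": [
    [0.025,-0.001,0],
    [0.05,-0.001,0],
    [0.061,-0.0015,0],
    [0.061,-0.0015,0],
    [0.061,-0.0015,0]
  ],
  "spin": [0,0,0,0,0],
  "grip": [1,1,1,1,1]
}}

```text
time_s: 6.22
tcp_pos: [0.3724, -0.3407, 0.2242]
ee_rot: [[-0.005, -1.0, -0.001], [-1.0, 0.005, 0.001], [-0.001, 0.001, -1.0]]
wrist_force: [-0.8, -0.9, -1.5]
gripper_width: 0.195
gripper_force: 30.3
```

Emit:
{"name": "servo_tool", "arguments": {
  "slide": [
    [0,0,0.015],
    [0,0,0.03],
    [0,0,0.045],
    [0,0,0.055],
    [0,0,0.055]
  ],
  "spin": [0,0,0,0,0],
  "grip": [1,1,1,1,1]
}}

```text
time_s: 6.63
tcp_pos: [0.371, -0.3392, 0.1678]
ee_rot: [[-0.004, -1.0, -0.004], [-1.0, 0.004, 0.003], [-0.003, 0.004, -1.0]]
wrist_force: [-0.7, -0.3, -1.2]
gripper_width: 0.196
gripper_force: 30.3
```

```bash
python3 - <<'E'
from h import *
c=cam('top');cv2.imwrite('pics/a.png',c['pixels'])
c=cam('wrist');cv2.imwrite('pics/w3.png',c['pixels'])
legs((.372,-.341,.063,180))
E
```

```text
at [ 0.3724 -0.3405  0.1702] yawY 179.81 t 6.7333
  slide [0.0005, 0.0004, 0.1072] spin -0.19
```

View pics/w3.png

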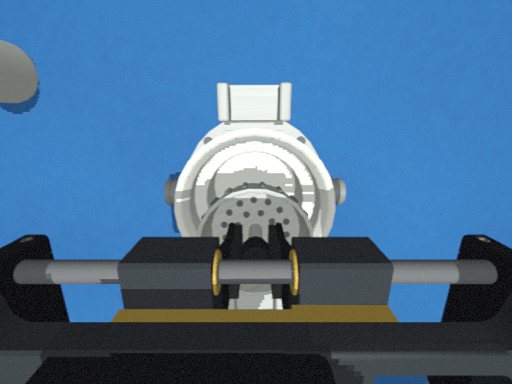

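The basket (254,215) hangs centred over the bowl (255,190), left-right aligned. I'll lower it.

Emit:
{"name": "servo_tool", "arguments": {
  "slide": [
    [0,0,0.02],
    [0,0,0.04],
    [0,0,0.06],
    [0,0,0.08],
    [0,0,0.09]
  ],
  "spin": [0,0,0,0,0],
  "grip": [1,1,1,1,1]
}}

```text
time_s: 7.15
tcp_pos: [0.3719, -0.3405, 0.0791]
ee_rot: [[-0.004, -1.0, -0.001], [-1.0, 0.004, 0.001], [-0.001, 0.001, -1.0]]
wrist_force: [0.3, -0.3, -1.1]
gripper_width: 0.198
gripper_force: 30.3
```

Emit:
{"name": "servo_tool", "arguments": {
  "slide": [
    [0,0,0.004],
    [0,0,0.008],
    [0,0,0.012],
    [0,0,0.0165],
    [0,0,0.0165]
  ],
  "spin": [0,0,0,0,0],
  "grip": [1,1,1,1,1]
}}

```text
time_s: 7.57
tcp_pos: [0.3721, -0.3407, 0.0635]
ee_rot: [[-0.004, -1.0, 0.0], [-1.0, 0.004, 0.0], [-0.0, -0.0, -1.0]]
wrist_force: [-0.1, 0.8, -0.8]
gripper_width: 0.196
gripper_force: 30.3
```

Emit:
{"name": "servo_tool", "arguments": {
  "slide": [
    [0,0,0.001],
    [0,0,0.002],
    [0,0,0.002],
    [0,0,0.002],
    [0,0,0.002]
  ],
  "spin": [0,0,0,0,0],
  "grip": [1,1,1,1,1]
}}

```text
time_s: 7.98
tcp_pos: [0.3722, -0.3409, 0.0617]
ee_rot: [[-0.004, -1.0, 0.0], [-1.0, 0.004, -0.0], [0.0, -0.0, -1.0]]
wrist_force: [1.8, -0.6, -1.1]
gripper_width: 0.197
gripper_force: 30.3
```

Emit:
{"name": "servo_tool", "arguments": {
  "slide": [
    [0,0,0],
    [0,0,0],
    [0,0,0],
    [0,0,0],
    [0,0,0]
  ],
  "spin": [0,0,0,0,0],
  "grip": [0.65,0.65,0.65,0.65,0.65]
}}

```text
time_s: 8.4
tcp_pos: [0.3721, -0.3408, 0.0616]
ee_rot: [[-0.004, -1.0, 0.0], [-1.0, 0.004, -0.0], [0.0, -0.0, -1.0]]
wrist_force: [-0.4, 0.5, 0.3]
gripper_width: 0.347
gripper_force: 0.0
```

Emit:
{"name": "servo_tool", "arguments": {
  "slide": [
    [0,0,-0.02],
    [0,0,-0.05],
    [0,0,-0.09],
    [0,0,-0.13],
    [0,0,-0.16]
  ],
  "spin": [0,0,0,0,0],
  "grip": [0.65,0.65,0.65,0.65,0.65]
}}

```text
time_s: 8.82
tcp_pos: [0.3726, -0.3413, 0.2251]
ee_rot: [[-0.004, -1.0, 0.003], [-1.0, 0.004, -0.002], [0.002, -0.003, -1.0]]
wrist_force: [0.5, -0.3, 0.6]
gripper_width: 0.346
gripper_force: 0.0
```

Emit:
{"name": "servo_tool", "arguments": {
  "slide": [
    [-0.04,0,0],
    [-0.08,0,0],
    [-0.12,0,0],
    [-0.13,0,0],
    [-0.13,0,0]
  ],
  "spin": [0,0,0,0,0],
  "grip": [0.65,0.65,0.65,0.65,0.65]
}}

```text
time_s: 9.23
tcp_pos: [0.3724, -0.2088, 0.2221]
ee_rot: [[-0.0, -1.0, 0.001], [-1.0, 0.0, 0.0], [-0.0, -0.001, -1.0]]
wrist_force: [-0.4, -0.1, -0.5]
gripper_width: 0.348
gripper_force: 0.0
```

```bash
python3 - <<'E'
from h import *
knob((.372,-.338),.04,.075,.03,pic='w4.png')
for n in('wrist','top','scene'):
    if n!='wrist':cam(n)
    print([ (np.round(r['point'],4).tolist(),round(r['conf'],2)) for r in tip_of('basket',n)])
cam('scene');print([ (np.round(r['point'],4).tolist(),round(r['conf'],2)) for r in tip_of('screen','scene')])
legs((.458,-.014,.2,180))
E
```

```text
wrist n 249 mean [ 0.3724 -0.3368  0.0564] circle 372.3 -336.9 r 8.9 ztop 0.0573 bbox mid [ 0.3724 -0.337   0.0562]
[([0.3727, -0.3393, 0.0142], 0.65)]
[([0.3669, -0.3392, 0.0099], 0.45), ([0.3872, 0.3106, 0.0023], 0.3)]
[([0.3739, -0.3367, 0.0093], 0.49), ([0.7422, 0.0081, 0.0002], 0.17)]
[([0.4575, -0.0175, -0.0022], 0.87), ([0.6091, -0.0348, 0.0004], 0.6)]
at [ 0.3725 -0.2116  0.2213] yawY 179.65 t 9.6333
  slide [-0.099, -0.0421, 0.0106] spin -0.17
  slide [-0.0989, -0.0424, 0.0106] spin -0.17
```

The basket is in place: knob at (0.372, -0.337), top at 57 mm. Next is the steel strainer.

Emit:
{"name": "servo_tool", "arguments": {
  "slide": [
    [-0.04,-0.017,0],
    [-0.08,-0.034,0],
    [-0.12,-0.051,0],
    [-0.15,-0.064,0.01],
    [-0.18,-0.077,0.01]
  ],
  "spin": [-0.3,-0.3,-0.3,-0.3,-0.3],
  "grip": [0.6,0.6,0.6,0.6,0.6]
}}

```text
time_s: 10.05
tcp_pos: [0.4504, -0.0296, 0.2103]
ee_rot: [[0.0, -1.0, -0.002], [-1.0, -0.0, -0.0], [0.0, 0.002, -1.0]]
wrist_force: [0.3, -0.8, -0.1]
gripper_width: 0.401
gripper_force: 0.0
```

Emit:
{"name": "servo_tool", "arguments": {
  "slide": [
    [-0.018,-0.008,0.01],
    [-0.018,-0.008,0.01],
    [-0.018,-0.008,0.01],
    [-0.018,-0.008,0.01],
    [-0.018,-0.008,0.01]
  ],
  "spin": [0,0,0,0,0],
  "grip": [0.6,0.6,0.6,0.6,0.6]
}}

```text
time_s: 10.47
tcp_pos: [0.4582, -0.0141, 0.2017]
ee_rot: [[-0.001, -1.0, 0.0], [-1.0, 0.001, -0.0], [0.0, -0.0, -1.0]]
wrist_force: [0.0, -0.6, -0.5]
gripper_width: 0.401
gripper_force: 0.0
```

```bash
python3 - <<'E'
from h import *
c=knob((.458,-.014),.015,.04,.03,pic='w5.png')
q=[r['point'] for r in tip_of('screen','wrist')];print(np.round(q,4))
P=cloud(c).reshape(-1,3);k=(np.hypot(P[:,0]-.458,P[:,1]+.015)<.08)&(P[:,2]>.0025)&(P[:,2]<.007);Q=P[k]
print('plate z',np.median(Q[:,2]),cv2.minEnclosingCircle((Q[:,:2]*1000).astype(np.float32)))
legs((.458,-.014,.05,180))
E
```

```text
wrist n 157 mean [ 0.4568 -0.0171  0.0233] circle 456.7 -16.9 r 8.8 ztop 0.0243 bbox mid [ 0.4568 -0.0171  0.0229]
[[ 0.6072 -0.0355  0.0035]
 [ 0.4554 -0.0165  0.0017]]
plate z 0.0030285086107108413 ((456.75921630859375, -16.733020782470703), 54.601985931396484)
at [ 0.4582 -0.0141  0.2019] yawY 179.95 t 10.5667
  slide [-0.0001, 0.0002, 0.1519] spin -0.05
```

View pics/w5.png

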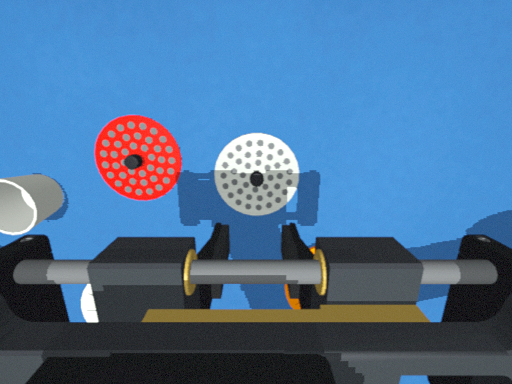

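The steel plate is at (257,175), the red look-alike at (138,158) and the cup at the left edge. The plate centre measures (0.4568, -0.0170). I'll go down on its knob.

Emit:
{"name": "servo_tool", "arguments": {
  "slide": [
    [0.003,0.0014,0.04],
    [0.003,0.0014,0.08],
    [0.003,0.0014,0.11],
    [0.003,0.0014,0.14],
    [0.003,0.0014,0.15]
  ],
  "spin": [0,0,0,0,0],
  "grip": [0.6,0.6,0.6,0.6,0.6]
}}

```text
time_s: 10.98
tcp_pos: [0.4544, -0.0175, 0.0483]
ee_rot: [[-0.001, -1.0, -0.006], [-1.0, 0.001, -0.002], [0.002, 0.006, -1.0]]
wrist_force: [-0.1, 0.6, 0.9]
gripper_width: 0.4
gripper_force: 0.0
```

Emit:
{"name": "servo_tool", "arguments": {
  "slide": [
    [0,0,0.01],
    [0,0,0.02],
    [0,0,0.02],
    [0,0,0.02],
    [0,0,0.02]
  ],
  "spin": [0,0,0,0,0],
  "grip": [0.6,0.6,0.6,0.6,0.6]
}}

```text
time_s: 11.4
tcp_pos: [0.4574, -0.0164, 0.0322]
ee_rot: [[0.0, -1.0, 0.001], [-1.0, -0.0, 0.0], [-0.0, -0.001, -1.0]]
wrist_force: [-0.3, 0.4, 0.3]
gripper_width: 0.4
gripper_force: 0.0
```

Emit:
{"name": "servo_tool", "arguments": {
  "slide": [
    [0,0,0],
    [0,0,0],
    [0,0,0],
    [0,0,0],
    [0,0,0]
  ],
  "spin": [0,0,0,0,0],
  "grip": [1,1,1,1,1]
}}

```text
time_s: 11.82
tcp_pos: [0.457, -0.0161, 0.032]
ee_rot: [[0.001, -1.0, 0.0], [-1.0, -0.001, 0.0], [-0.0, -0.0, -1.0]]
wrist_force: [-0.7, 0.4, 4.8]
gripper_width: 0.194
gripper_force: 30.0
```

Emit:
{"name": "servo_tool", "arguments": {
  "slide": [
    [0,0,-0.02],
    [0,0,-0.06],
    [0,0,-0.1],
    [0,0,-0.14],
    [0,0,-0.155]
  ],
  "spin": [0,0,0,0,0],
  "grip": [1,1,1,1,1]
}}

```text
time_s: 12.23
tcp_pos: [0.4594, -0.0157, 0.192]
ee_rot: [[0.002, -1.0, 0.01], [-1.0, -0.002, 0.002], [-0.002, -0.01, -1.0]]
wrist_force: [0.1, -0.1, -1.4]
gripper_width: 0.193
gripper_force: 30.0
```

Emit:
{"name": "servo_tool", "arguments": {
  "slide": [
    [0.035,0.01,0],
    [0.07,0.02,0],
    [0.105,0.03,0],
    [0.14,0.04,0],
    [0.175,0.05,0]
  ],
  "spin": [0,0,0,0,0],
  "grip": [1,1,1,1,1]
}}

```text
time_s: 12.65
tcp_pos: [0.406, -0.1923, 0.1864]
ee_rot: [[0.002, -1.0, -0.0], [-1.0, -0.002, 0.0], [-0.0, 0.0, -1.0]]
wrist_force: [1.3, -1.2, -1.4]
gripper_width: 0.196
gripper_force: 30.0
```

Emit:
{"name": "servo_tool", "arguments": {
  "slide": [
    [0.035,0.01,0],
    [0.07,0.02,0],
    [0.105,0.03,0],
    [0.13,0.035,0],
    [0.146,0.035,0]
  ],
  "spin": [0,0,0,0,0],
  "grip": [1,1,1,1,1]
}}

```text
time_s: 13.07
tcp_pos: [0.3706, -0.3392, 0.186]
ee_rot: [[-0.002, -1.0, -0.001], [-1.0, 0.002, 0.001], [-0.001, 0.001, -1.0]]
wrist_force: [0.3, -0.9, -1.1]
gripper_width: 0.196
gripper_force: 30.0
```

```bash
python3 - <<'E'
from h import *
legs((.372,-.337,.11,180))
s=sense();c=cam('wrist');P=cloud(c).reshape(-1,3);cv2.imwrite('pics/w6.png',c['pixels'])
z=s['tcp_pos'][2]-.032+.004
k=(np.hypot(*(P[:,:2]-np.array(s['tcp_pos'][:2])).T)<.075)&(abs(P[:,2]-z)<.004)&(P[:,1]<s['tcp_pos'][1]);Q=P[k]
from scipy.optimize import least_squares
H=cv2.convexHull((Q[:,:2]*1000).astype(np.float32))[:,0]
H=H[H[:,1]<Q[:,1].max()*1000-10]
f=least_squares(lambda q:np.hypot(*(H-q[:2]).T)-55,[372,-337],loss='soft_l1');print(len(Q),'plate centre',f.x,'z',np.median(Q[:,2]),z, len(H))
A=np.c_[Q[:,:2],np.ones(len(Q))];print('tilt',np.linalg.lstsq(A,Q[:,2],rcond=None)[0][:2])
E
```

```text
at [ 0.3706 -0.3392  0.186 ] yawY 179.88 t 13.0667
  slide [-0.0022, -0.0014, 0.076] spin -0.12
9815 plate centre [ 370.37089945 -339.30724532] z 0.15650509048008396 0.1579761502068324 33
tilt [0.0013983  0.00365486]
```

Emit:
{"name": "servo_tool", "arguments": {
  "slide": [
    [-0.0015,-0.0012,0.02],
    [-0.0015,-0.0012,0.035],
    [-0.0015,-0.0012,0.05],
    [-0.0015,-0.0012,0.06],
    [-0.0015,-0.0012,0.06]
  ],
  "spin": [0,0,0,0,0],
  "grip": [1,1,1,1,1]
}}

```text
time_s: 13.53
tcp_pos: [0.3717, -0.3344, 0.124]
ee_rot: [[0.0, -1.0, -0.005], [-1.0, -0.0, 0.003], [-0.003, 0.005, -1.0]]
wrist_force: [-0.2, 0.2, -1.1]
gripper_width: 0.192
gripper_force: 30.0
```

Emit:
{"name": "servo_tool", "arguments": {
  "slide": [
    [0,0,0],
    [0,0,0.005],
    [0,0,0.012],
    [0,0,0.02],
    [0,0,0.026]
  ],
  "spin": [0,0,0,0,0],
  "grip": [1,1,1,1,1]
}}

```text
time_s: 13.95
tcp_pos: [0.3732, -0.3355, 0.0998]
ee_rot: [[0.001, -1.0, -0.0], [-1.0, -0.001, 0.0], [-0.0, 0.0, -1.0]]
wrist_force: [-0.2, 0.7, -1.7]
gripper_width: 0.196
gripper_force: 30.0
```

Emit:
{"name": "servo_tool", "arguments": {
  "slide": [
    [0,0,0.002],
    [0,0,0.004],
    [0,0,0.006],
    [0,0,0.0075],
    [0,0,0.0075]
  ],
  "spin": [0,0,0,0,0],
  "grip": [1,1,1,1,1]
}}

```text
time_s: 14.37
tcp_pos: [0.3734, -0.3357, 0.0929]
ee_rot: [[0.001, -1.0, -0.0], [-1.0, -0.001, 0.0], [-0.0, 0.0, -1.0]]
wrist_force: [-0.4, 0.5, -1.1]
gripper_width: 0.191
gripper_force: 30.0
```

Emit:
{"name": "servo_tool", "arguments": {
  "slide": [
    [0.001,0.001,0],
    [0.002,0.001,0],
    [0.002,0.001,0.001],
    [0.002,0.001,0.0012],
    [0.002,0.001,0.0012]
  ],
  "spin": [0,0,0,0,0],
  "grip": [1,1,1,1,1]
}}

```text
time_s: 14.78
tcp_pos: [0.3726, -0.3379, 0.092]
ee_rot: [[0.001, -1.0, 0.0], [-1.0, -0.001, -0.0], [0.0, -0.0, -1.0]]
wrist_force: [-0.7, 0.1, 0.2]
gripper_width: 0.194
gripper_force: 30.0
```

Emit:
{"name": "servo_tool", "arguments": {
  "slide": [
    [0,0,0],
    [0,0,0],
    [0,0,0],
    [0,0,0],
    [0,0,0]
  ],
  "spin": [0,0,0,0,0],
  "grip": [0.6,0.6,0.6,0.6,0.6]
}}

```text
time_s: 15.2
tcp_pos: [0.3725, -0.3377, 0.0919]
ee_rot: [[0.001, -1.0, 0.0], [-1.0, -0.001, -0.0], [0.0, -0.0, -1.0]]
wrist_force: [-0.2, -0.4, -0.0]
gripper_width: 0.388
gripper_force: 0.0
```

Emit:
{"name": "servo_tool", "arguments": {
  "slide": [
    [0,0,-0.02],
    [0,0,-0.05],
    [0,0,-0.09],
    [0,0,-0.12],
    [0,0,-0.13]
  ],
  "spin": [0,0,0,0,0],
  "grip": [0.6,0.6,0.6,0.6,0.6]
}}

```text
time_s: 15.62
tcp_pos: [0.3745, -0.3391, 0.2273]
ee_rot: [[0.002, -1.0, 0.008], [-1.0, -0.002, -0.005], [0.005, -0.008, -1.0]]
wrist_force: [-0.6, -0.3, -0.9]
gripper_width: 0.397
gripper_force: 0.0
```

Emit:
{"name": "servo_tool", "arguments": {
  "slide": [
    [-0.04,0,0],
    [-0.08,0,0],
    [-0.12,0,0],
    [-0.13,0,0],
    [-0.13,0,0]
  ],
  "spin": [0,0,0,0,0],
  "grip": [0.6,0.6,0.6,0.6,0.6]
}}

```text
time_s: 16.03
tcp_pos: [0.3719, -0.2056, 0.2219]
ee_rot: [[0.005, -1.0, 0.0], [-1.0, -0.005, 0.0], [-0.0, -0.0, -1.0]]
wrist_force: [-1.1, 0.6, -0.7]
gripper_width: 0.4
gripper_force: 0.0
```

```bash
python3 - <<'E'
from h import *
c=knob((.372,-.338),.075,.1,.03,pic='w7.png')
P=cloud(c).reshape(-1,3);k=(np.hypot(P[:,0]-.372,P[:,1]+.338)<.05)&(P[:,2]>.058)&(P[:,2]<.07);Q=P[k]
A=np.c_[Q[:,:2]-[.372,-.338],np.ones(len(Q))];print('plane',np.linalg.lstsq(A,Q[:,2],rcond=None)[0],len(Q))
legs((.648,.15,.22,180))
E
```

```text
wrist n 307 mean [ 0.3728 -0.3379  0.0833] circle 372.8 -338.0 r 8.8 ztop 0.0844 bbox mid [ 0.3725 -0.3381  0.0829]
plane [ 0.00166757 -0.00044103  0.06266582] 8179
at [ 0.3723 -0.2068  0.222 ] yawY -179.78 t 16.0833
  slide [-0.1186, -0.0923, 0.0007] spin 0.07
  slide [-0.1187, -0.0922, 0.0007] spin 0.07
  slide [-0.1188, -0.092, 0.0007] spin 0.07
```

View pics/w7.png

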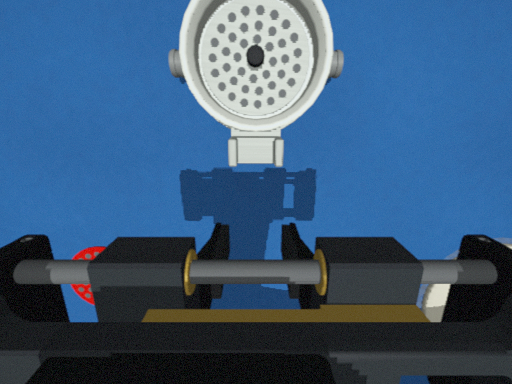

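The plate lies flat and centred in the bowl at (255,60): plane at 62.7 mm, tilt about 0, centre (0.3725, -0.338). Next is the white lid.

Emit:
{"name": "servo_tool", "arguments": {
  "slide": [
    [-0.033,-0.023,0],
    [-0.066,-0.046,0],
    [-0.1,-0.07,0],
    [-0.131,-0.092,0],
    [-0.16,-0.112,0]
  ],
  "spin": [0,0,0,0,0],
  "grip": [0.5,0.5,0.5,0.5,0.5]
}}

```text
time_s: 16.5
tcp_pos: [0.4858, -0.0469, 0.2216]
ee_rot: [[-0.0, -1.0, 0.0], [-1.0, 0.0, -0.0], [0.0, -0.0, -1.0]]
wrist_force: [-0.3, -1.4, -0.1]
gripper_width: 0.498
gripper_force: 0.0
```

Emit:
{"name": "servo_tool", "arguments": {
  "slide": [
    [-0.033,-0.023,0],
    [-0.066,-0.046,0],
    [-0.1,-0.07,0],
    [-0.131,-0.092,0],
    [-0.16,-0.112,0]
  ],
  "spin": [0,0,0,0,0],
  "grip": [0.5,0.5,0.5,0.5,0.5]
}}

```text
time_s: 16.92
tcp_pos: [0.598, 0.1132, 0.2208]
ee_rot: [[-0.0, -1.0, -0.001], [-1.0, 0.0, -0.001], [0.001, 0.001, -1.0]]
wrist_force: [0.7, 0.1, 0.1]
gripper_width: 0.499
gripper_force: 0.0
```

Emit:
{"name": "servo_tool", "arguments": {
  "slide": [
    [-0.035,-0.025,0],
    [-0.07,-0.05,0],
    [-0.072,-0.052,0],
    [-0.072,-0.052,0],
    [-0.072,-0.052,0]
  ],
  "spin": [0,0,0,0,0],
  "grip": [0.5,0.5,0.5,0.5,0.5]
}}

```text
time_s: 17.33
tcp_pos: [0.6482, 0.1833, 0.2203]
ee_rot: [[-0.0, -1.0, -0.002], [-1.0, 0.0, -0.001], [0.001, 0.002, -1.0]]
wrist_force: [-0.3, 0.1, -0.5]
gripper_width: 0.499
gripper_force: 0.0
```

```bash
python3 - <<'E'
from h import *
c=knob((.648,.184),.025,.06,.03,pic='w8.png')
P=cloud(c).reshape(-1,3);k=(np.hypot(P[:,0]-.648,P[:,1]-.184)<.09)&(P[:,2]>.009)&(P[:,2]<.022);Q=P[k]
print('disc z',np.median(Q[:,2]),cv2.minEnclosingCircle((Q[:,:2]*1000).astype(np.float32)))
legs((.648,.184,.05,180))
E
```

```text
wrist n 314 mean [0.6484 0.1835 0.0382] circle 648.5 184.2 r 12.7 ztop 0.0392 bbox mid [0.6487 0.1842 0.0378]
disc z 0.01362960539534723 ((648.2274169921875, 183.9421844482422), 67.85240173339844)
at [0.6478 0.1828 0.221 ] yawY 179.96 t 17.3833
  slide [-0.0012, -0.0002, 0.171] spin -0.04
```

View pics/w8.png

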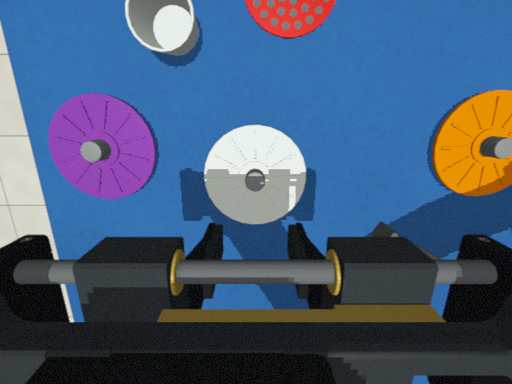

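The white lid is at (255,175) between the purple (102,145) and orange (485,145) ones. Its centre is (0.6484, 0.184) with the knob top at 39 mm. I'll grip it.

Emit:
{"name": "servo_tool", "arguments": {
  "slide": [
    [-0.0012,-0.0005,0.04],
    [-0.0012,-0.0005,0.08],
    [-0.0012,-0.0005,0.11],
    [-0.0012,-0.0005,0.14],
    [-0.0012,-0.0005,0.15]
  ],
  "spin": [0,0,0,0,0],
  "grip": [0.5,0.5,0.5,0.5,0.5]
}}

```text
time_s: 17.8
tcp_pos: [0.6452, 0.1826, 0.0675]
ee_rot: [[-0.002, -1.0, -0.008], [-1.0, 0.002, -0.003], [0.003, 0.008, -1.0]]
wrist_force: [-0.9, 0.0, -1.2]
gripper_width: 0.497
gripper_force: 0.0
```

Emit:
{"name": "servo_tool", "arguments": {
  "slide": [
    [0,0,0.01],
    [0,0,0.02],
    [0,0,0.026],
    [0,0,0.026],
    [0,0,0.026]
  ],
  "spin": [0,0,0,0,0],
  "grip": [0.5,0.5,0.5,0.5,0.5]
}}

```text
time_s: 18.22
tcp_pos: [0.6491, 0.1859, 0.0469]
ee_rot: [[0.001, -1.0, 0.002], [-1.0, -0.001, 0.001], [-0.001, -0.002, -1.0]]
wrist_force: [-0.1, 0.2, -0.1]
gripper_width: 0.499
gripper_force: 0.0
```

Emit:
{"name": "servo_tool", "arguments": {
  "slide": [
    [0,0,0],
    [0,0,0],
    [0,0,0],
    [0,0,0],
    [0,0,0]
  ],
  "spin": [0,0,0,0,0],
  "grip": [1,1,1,1,1]
}}

```text
time_s: 18.63
tcp_pos: [0.6486, 0.1859, 0.0465]
ee_rot: [[0.001, -1.0, 0.001], [-1.0, -0.001, 0.0], [-0.0, -0.001, -1.0]]
wrist_force: [-0.7, 0.0, 1.6]
gripper_width: 0.287
gripper_force: 30.0
```

Emit:
{"name": "servo_tool", "arguments": {
  "slide": [
    [0,0,-0.02],
    [0,0,-0.06],
    [0,0,-0.1],
    [0,0,-0.14],
    [0,0,-0.165]
  ],
  "spin": [0,0,0,0,0],
  "grip": [1,1,1,1,1]
}}

```text
time_s: 19.05
tcp_pos: [0.6496, 0.186, 0.2154]
ee_rot: [[0.001, -1.0, 0.005], [-1.0, -0.001, 0.002], [-0.002, -0.005, -1.0]]
wrist_force: [0.7, 0.5, -1.4]
gripper_width: 0.29
gripper_force: 30.0
```

Emit:
{"name": "servo_tool", "arguments": {
  "slide": [
    [0.034,0.018,0],
    [0.068,0.036,0],
    [0.102,0.054,0],
    [0.136,0.072,0],
    [0.17,0.09,0]
  ],
  "spin": [0,0,0,0,0],
  "grip": [1,1,1,1,1]
}}

```text
time_s: 19.47
tcp_pos: [0.5569, 0.0143, 0.2102]
ee_rot: [[0.001, -1.0, -0.001], [-1.0, -0.001, 0.0], [-0.0, 0.001, -1.0]]
wrist_force: [-0.1, -1.3, -2.0]
gripper_width: 0.294
gripper_force: 30.0
```

Emit:
{"name": "servo_tool", "arguments": {
  "slide": [
    [0.034,0.018,0],
    [0.068,0.036,0],
    [0.102,0.054,0],
    [0.136,0.072,0],
    [0.17,0.09,0]
  ],
  "spin": [0,0,0,0,0],
  "grip": [1,1,1,1,1]
}}

```text
time_s: 19.88
tcp_pos: [0.4671, -0.1556, 0.2105]
ee_rot: [[0.001, -1.0, -0.001], [-1.0, -0.001, 0.0], [-0.0, 0.001, -1.0]]
wrist_force: [0.5, -0.4, -2.0]
gripper_width: 0.289
gripper_force: 30.0
```

Emit:
{"name": "servo_tool", "arguments": {
  "slide": [
    [0.034,0.018,0],
    [0.068,0.036,0],
    [0.102,0.054,0],
    [0.136,0.072,0],
    [0.165,0.088,0]
  ],
  "spin": [0,0,0,0,0],
  "grip": [1,1,1,1,1]
}}

```text
time_s: 20.3
tcp_pos: [0.3792, -0.3209, 0.2105]
ee_rot: [[0.0, -1.0, -0.001], [-1.0, -0.0, 0.001], [-0.001, 0.001, -1.0]]
wrist_force: [0.6, 0.5, -2.7]
gripper_width: 0.285
gripper_force: 30.0
```

Emit:
{"name": "servo_tool", "arguments": {
  "slide": [
    [0.015,0.0085,0],
    [0.017,0.0085,0],
    [0.017,0.0085,0],
    [0.017,0.0085,0],
    [0.017,0.0085,0]
  ],
  "spin": [0,0,0,0,0],
  "grip": [1,1,1,1,1]
}}

```text
time_s: 20.72
tcp_pos: [0.3729, -0.3356, 0.2107]
ee_rot: [[0.002, -1.0, -0.0], [-1.0, -0.002, 0.0], [-0.0, 0.0, -1.0]]
wrist_force: [0.4, -0.1, -2.6]
gripper_width: 0.291
gripper_force: 30.0
```

```bash
python3 - <<'E'
from h import *
from scipy.optimize import least_squares
s=sense();c=cam('wrist');P=cloud(c).reshape(-1,3);cv2.imwrite('pics/w9.png',c['pixels'])
z=s['tcp_pos'][2]-.0465+.015;t=np.array(s['tcp_pos'][:2])
k=(np.hypot(*(P[:,:2]-t).T)<.09)&(abs(P[:,2]-z)<.005)&(P[:,1]<t[1]);Q=P[k]
H=cv2.convexHull((Q[:,:2]*1000).astype(np.float32))[:,0];H=H[H[:,1]<Q[:,1].max()*1000-10]
f=least_squares(lambda q:np.hypot(*(H-q[:2]).T)-68,t*1000,loss='soft_l1');print('lid',f.x.round(1),'z',np.median(Q[:,2]),z,len(H))
A=np.c_[Q[:,:2],np.ones(len(Q))];print('tilt',np.linalg.lstsq(A,Q[:,2],rcond=None)[0][:2])
legs((.3722,-.336,.1285,180))
E
```

```text
lid [ 372.8 -337. ] z 0.17789645526320452 0.17919886360295317 35
tilt [0.00118189 0.0117983 ]
at [ 0.373  -0.3356  0.2108] yawY -179.86 t 20.7667
  slide [0.0004, 0.0008, 0.0823] spin 0.14
```

Emit:
{"name": "servo_tool", "arguments": {
  "slide": [
    [0.001,0.0005,0.015],
    [0.001,0.0005,0.03],
    [0.001,0.0005,0.04],
    [0.001,0.0005,0.055],
    [0.001,0.0005,0.06]
  ],
  "spin": [0,0,0,0,0],
  "grip": [1,1,1,1,1]
}}

```text
time_s: 21.18
tcp_pos: [0.3714, -0.3363, 0.149]
ee_rot: [[0.002, -1.0, -0.003], [-1.0, -0.002, 0.002], [-0.002, 0.003, -1.0]]
wrist_force: [-0.7, 1.0, -2.7]
gripper_width: 0.293
gripper_force: 30.0
```

Emit:
{"name": "servo_tool", "arguments": {
  "slide": [
    [0,0,0],
    [0,0,0.004],
    [0,0,0.008],
    [0,0,0.014],
    [0,0,0.019]
  ],
  "spin": [0,0,0,0,0],
  "grip": [1,1,1,1,1]
}}

```text
time_s: 21.6
tcp_pos: [0.3721, -0.3375, 0.1317]
ee_rot: [[0.001, -1.0, 0.001], [-1.0, -0.001, -0.0], [0.0, -0.001, -1.0]]
wrist_force: [-0.1, 0.1, -2.7]
gripper_width: 0.293
gripper_force: 30.0
```

Emit:
{"name": "servo_tool", "arguments": {
  "slide": [
    [0,0,0.001],
    [0,0,0.002],
    [0,0,0.0025],
    [0,0,0.003],
    [0,0,0.003]
  ],
  "spin": [0,0,0,0,0],
  "grip": [1,1,1,1,1]
}}

```text
time_s: 22.02
tcp_pos: [0.372, -0.3376, 0.129]
ee_rot: [[0.001, -1.0, 0.0], [-1.0, -0.001, -0.0], [0.0, -0.0, -1.0]]
wrist_force: [-0.3, 0.9, -1.9]
gripper_width: 0.292
gripper_force: 30.0
```

Emit:
{"name": "servo_tool", "arguments": {
  "slide": [
    [0,0,0.0005],
    [0,0,0.001],
    [0,0,0.001],
    [0,0,0.001],
    [0,0,0.001]
  ],
  "spin": [0,0,0,0,0],
  "grip": [1,1,1,1,1]
}}

```text
time_s: 22.43
tcp_pos: [0.3721, -0.3376, 0.1284]
ee_rot: [[0.001, -1.0, 0.0], [-1.0, -0.001, -0.0], [0.0, -0.0, -1.0]]
wrist_force: [-1.1, 2.1, 3.1]
gripper_width: 0.293
gripper_force: 30.0
```

Emit:
{"name": "servo_tool", "arguments": {
  "slide": [
    [0,0,0],
    [0,0,0],
    [0,0,0],
    [0,0,0],
    [0,0,0]
  ],
  "spin": [0,0,0,0,0],
  "grip": [0.45,0.45,0.45,0.45,0.45]
}}

```text
time_s: 22.85
tcp_pos: [0.372, -0.3375, 0.1277]
ee_rot: [[0.001, -1.0, -0.0], [-1.0, -0.001, 0.0], [-0.0, 0.0, -1.0]]
wrist_force: [-0.1, -0.2, 0.5]
gripper_width: 0.526
gripper_force: 0.0
```

Emit:
{"name": "servo_tool", "arguments": {
  "slide": [
    [0,0,-0.02],
    [0,0,-0.05],
    [0,0,-0.08],
    [0,0,-0.1],
    [0,0,-0.1]
  ],
  "spin": [0,0,0,0,0],
  "grip": [0.45,0.45,0.45,0.45,0.45]
}}

```text
time_s: 23.27
tcp_pos: [0.3742, -0.339, 0.2328]
ee_rot: [[0.002, -1.0, 0.009], [-1.0, -0.002, -0.006], [0.006, -0.009, -1.0]]
wrist_force: [0.7, -0.7, -0.4]
gripper_width: 0.55
gripper_force: 0.0
```

Emit:
{"name": "servo_tool", "arguments": {
  "slide": [
    [-0.04,0,0],
    [-0.08,0,0],
    [-0.12,0,0],
    [-0.13,0,0],
    [-0.13,0,0]
  ],
  "spin": [0,0,0,0,0],
  "grip": [0.6,0.6,0.6,0.6,0.6]
}}

```text
time_s: 23.68
tcp_pos: [0.3715, -0.2055, 0.2277]
ee_rot: [[0.005, -1.0, 0.0], [-1.0, -0.005, 0.0], [-0.0, -0.0, -1.0]]
wrist_force: [-0.3, -0.3, -0.7]
gripper_width: 0.405
gripper_force: 0.0
```

```bash
python3 - <<'E'
from h import *
c=knob((.372,-.338),.108,.135,.03,pic='w10.png')
P=cloud(c).reshape(-1,3);k=(np.hypot(P[:,0]-.372,P[:,1]+.338)<.066)&(P[:,2]>.088)&(P[:,2]<.105);Q=P[k]
A=np.c_[Q[:,:2]-[.372,-.338],np.ones(len(Q))];print('plane',np.linalg.lstsq(A,Q[:,2],rcond=None)[0],len(Q))
legs((.3876,.3097,.22,-120))
E
```

```text
wrist n 814 mean [ 0.3723 -0.3388  0.1203] circle 372.4 -338.9 r 12.8 ztop 0.1214 bbox mid [ 0.3727 -0.3389  0.12  ]
plane [ 0.00220082 -0.00187695  0.09588795] 14741
at [ 0.3719 -0.2066  0.2278] yawY -179.78 t 23.7333
  slide [-0.1721, -0.0059, 0.0026] spin -19.93
  slide [-0.1598, -0.0642, 0.0026] spin -19.93
  slide [-0.1283, -0.1148, 0.0026] spin -19.93
```

View pics/w10.png

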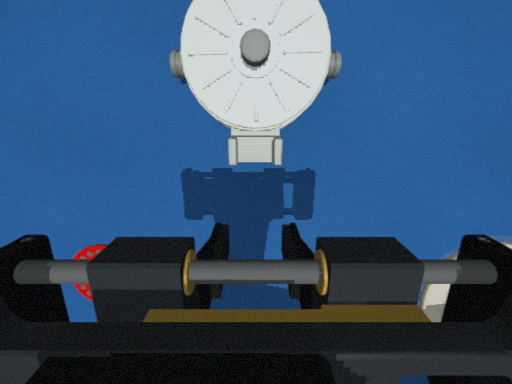

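The lid sits flat on the rim at (255,60), with the plane at 96–97 mm and the knob at (0.3724, -0.3389). Last part is the bridge.

Emit:
{"name": "servo_tool", "arguments": {
  "slide": [
    [-0.034,-0.001,0],
    [-0.069,-0.002,0],
    [-0.103,-0.003,0],
    [-0.138,-0.005,0],
    [-0.172,-0.006,0]
  ],
  "spin": [-4,-8,-12,-16,-20],
  "grip": [0.6,0.6,0.6,0.6,0.6]
}}

```text
time_s: 24.15
tcp_pos: [0.3781, -0.0349, 0.2277]
ee_rot: [[0.344, -0.939, 0.0], [-0.939, -0.344, -0.0], [0.0, -0.0, -1.0]]
wrist_force: [0.8, -0.4, 0.4]
gripper_width: 0.4
gripper_force: 0.0
```

Emit:
{"name": "servo_tool", "arguments": {
  "slide": [
    [-0.032,-0.013,0],
    [-0.064,-0.026,0],
    [-0.096,-0.038,0],
    [-0.128,-0.051,0],
    [-0.16,-0.064,0]
  ],
  "spin": [-4,-8,-12,-16,-20],
  "grip": [0.6,0.6,0.6,0.6,0.6]
}}

```text
time_s: 24.57
tcp_pos: [0.3835, 0.1379, 0.2277]
ee_rot: [[0.645, -0.764, 0.0], [-0.764, -0.645, -0.0], [0.0, -0.0, -1.0]]
wrist_force: [0.9, 0.6, -0.1]
gripper_width: 0.401
gripper_force: 0.0
```

Emit:
{"name": "servo_tool", "arguments": {
  "slide": [
    [-0.03,-0.028,0],
    [-0.06,-0.055,0],
    [-0.1,-0.09,0],
    [-0.128,-0.115,0],
    [-0.128,-0.115,0]
  ],
  "spin": [-5,-10,-15,-20,-20],
  "grip": [0.6,0.6,0.6,0.6,0.6]
}}

```text
time_s: 24.98
tcp_pos: [0.3906, 0.3138, 0.2271]
ee_rot: [[0.869, -0.495, 0.002], [-0.495, -0.869, 0.001], [0.001, -0.002, -1.0]]
wrist_force: [-0.4, -0.2, -0.4]
gripper_width: 0.401
gripper_force: 0.0
```

```bash
python3 - <<'E'
from h import *
c=cam('wrist');cv2.imwrite('pics/w11.png',c['pixels']);P=cloud(c).reshape(-1,3)
P=P[(c['depth'].ravel()>.02)&(np.hypot(P[:,0]-.3876,P[:,1]-.3097)<.12)]
for lo,hi in((.03,.046),(.056,.07)):
    Q=P[(P[:,2]>lo)&(P[:,2]<hi)];rr=cv2.minAreaRect((Q[:,:2]*1000).astype(np.float32));print(len(Q),pca(Q[:,:2])[:2],rr,np.median(Q[:,2]),np.percentile(Q[:,2],90))
legs((.3876,.3097,.069,-120))
E
```

```text
2297 (array([0.39739053, 0.30562251]), np.float64(150.0752521785197)) ((388.4758605957031, 310.4277038574219), (23.227645874023438, 190.1727294921875), 60.13282012939453) 0.038382342009859384 0.03931629441024814
464 (array([0.38965268, 0.3101216 ]), np.float64(150.4938780226701)) ((389.05926513671875, 310.2624816894531), (14.463824272155762, 42.711952209472656), 60.2381706237793) 0.06208548679694394 0.0630796810367588
at [0.3902 0.3125 0.2268] yawY -119.82 t 25.0333
  slide [-0.0009, 0.0037, 0.1578] spin 0.18
```

View pics/w11.png

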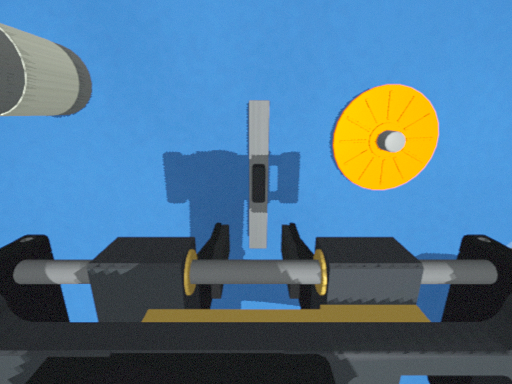

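The bridge lies along the view's vertical at (258,175), with its grip at (258,182). The orange lid is to the right at (385,135) and the detergent bottle at top left. The bridge centre measures (0.3888, 0.3103) with its axis at 150.1°.

Emit:
{"name": "servo_tool", "arguments": {
  "slide": [
    [0,0.0026,0.04],
    [0,0.0026,0.08],
    [0,0.0026,0.11],
    [0,0.0026,0.13],
    [0,0.0026,0.135]
  ],
  "spin": [0,0,0,0,0],
  "grip": [0.6,0.6,0.6,0.6,0.6]
}}

```text
time_s: 25.45
tcp_pos: [0.3865, 0.3029, 0.0889]
ee_rot: [[0.865, -0.502, -0.005], [-0.502, -0.865, -0.007], [-0.001, 0.009, -1.0]]
wrist_force: [-0.1, 0.4, 0.4]
gripper_width: 0.403
gripper_force: 0.0
```

Emit:
{"name": "servo_tool", "arguments": {
  "slide": [
    [0,0,0.01],
    [0,0,0.02],
    [0,0,0.022],
    [0,0,0.022],
    [0,0,0.022]
  ],
  "spin": [0,0,0,0,0],
  "grip": [0.6,0.6,0.6,0.6,0.6]
}}

```text
time_s: 25.87
tcp_pos: [0.3881, 0.3065, 0.0717]
ee_rot: [[0.866, -0.5, 0.001], [-0.5, -0.866, 0.001], [0.0, -0.001, -1.0]]
wrist_force: [0.3, 0.1, 0.1]
gripper_width: 0.401
gripper_force: 0.0
```

Emit:
{"name": "servo_tool", "arguments": {
  "slide": [
    [0,0,0],
    [0,0,0],
    [0,0,0],
    [0,0,0],
    [0,0,0]
  ],
  "spin": [0,0,0,0,0],
  "grip": [1,1,1,1,1]
}}

```text
time_s: 26.28
tcp_pos: [0.3877, 0.3071, 0.0714]
ee_rot: [[0.867, -0.499, 0.001], [-0.499, -0.867, 0.001], [0.0, -0.002, -1.0]]
wrist_force: [-0.0, 0.6, 2.5]
gripper_width: 0.184
gripper_force: 30.0
```

Emit:
{"name": "servo_tool", "arguments": {
  "slide": [
    [0,0,-0.02],
    [0,0,-0.06],
    [0,0,-0.1],
    [0,0,-0.14],
    [0,0,-0.175]
  ],
  "spin": [0,0,0,0,0],
  "grip": [1,1,1,1,1]
}}

```text
time_s: 26.7
tcp_pos: [0.3869, 0.306, 0.2479]
ee_rot: [[0.866, -0.499, -0.0], [-0.499, -0.866, 0.0], [-0.0, 0.0, -1.0]]
wrist_force: [0.6, 1.5, -1.8]
gripper_width: 0.183
gripper_force: 30.0
```

```bash
python3 - <<'E'
from h import *
legs((.372,-.28,.245,180))
E
```

```text
at [0.3869 0.306  0.2479] yawY -119.95 t 26.7
  slide [0.0932, 0.1717, 0.001] spin 20.02
  slide [0.1464, 0.1294, 0.001] spin 20.02
  slide [0.1818, 0.0715, 0.001] spin 20.02
```

Emit:
{"name": "servo_tool", "arguments": {
  "slide": [
    [0.018,0.034,0],
    [0.037,0.069,0],
    [0.056,0.103,0],
    [0.075,0.137,0],
    [0.093,0.172,0]
  ],
  "spin": [4,8,12,16,20],
  "grip": [1,1,1,1,1]
}}

```text
time_s: 27.12
tcp_pos: [0.3808, 0.109, 0.2452]
ee_rot: [[0.641, -0.767, -0.002], [-0.767, -0.641, -0.0], [-0.001, 0.001, -1.0]]
wrist_force: [0.6, -0.3, -1.8]
gripper_width: 0.185
gripper_force: 30.0
```

Emit:
{"name": "servo_tool", "arguments": {
  "slide": [
    [0.029,0.026,0],
    [0.058,0.052,0],
    [0.088,0.078,0],
    [0.117,0.103,0],
    [0.146,0.129,0]
  ],
  "spin": [4,8,12,16,20],
  "grip": [1,1,1,1,1]
}}

```text
time_s: 27.53
tcp_pos: [0.3758, -0.0854, 0.2454]
ee_rot: [[0.34, -0.94, -0.001], [-0.94, -0.34, 0.001], [-0.001, 0.001, -1.0]]
wrist_force: [0.6, 0.5, -2.3]
gripper_width: 0.181
gripper_force: 30.0
```

Emit:
{"name": "servo_tool", "arguments": {
  "slide": [
    [0.036,0.014,0],
    [0.073,0.029,0],
    [0.109,0.043,0],
    [0.145,0.057,0],
    [0.182,0.0715,0]
  ],
  "spin": [4,8,12,16,20],
  "grip": [1,1,1,1,1]
}}

```text
time_s: 27.95
tcp_pos: [0.3712, -0.2807, 0.2451]
ee_rot: [[-0.003, -1.0, -0.001], [-1.0, 0.003, 0.001], [-0.001, 0.001, -1.0]]
wrist_force: [1.0, 0.4, -2.1]
gripper_width: 0.183
gripper_force: 30.0
```

Emit:
{"name": "servo_tool", "arguments": {
  "slide": [
    [0.025,0,0],
    [0.05,0,0],
    [0.058,0,0],
    [0.058,0,0],
    [0.058,0,0]
  ],
  "spin": [0,0,0,0,0],
  "grip": [1,1,1,1,1]
}}

```text
time_s: 28.37
tcp_pos: [0.3718, -0.3366, 0.2449]
ee_rot: [[-0.0, -1.0, -0.002], [-1.0, 0.0, 0.002], [-0.002, 0.002, -1.0]]
wrist_force: [0.0, -0.1, -2.4]
gripper_width: 0.18
gripper_force: 30.0
```

```bash
python3 - <<'E'
from h import *
s=sense();zb=s['tcp_pos'][2]-.0714+.036
for n in('wrist','scene','top'):
    c=cam(n);P=cloud(c).reshape(-1,3);P=P[c['depth'].ravel()>.02]
    Q=P[(abs(P[:,2]-zb)<.009)&(abs(P[:,0]-.372)<.04)&(P[:,1]<-.36)&(P[:,1]>-.5)]
    if len(Q)>8: print(n,len(Q),pca(Q[:,:2])[:2],'ymin',Q[:,1].min(),'z',np.percentile(Q[:,2],90),zb+.004, 'xr',Q[:,0].min(),Q[:,0].max())
    if n!='top': cv2.imwrite(f'pics/b{n}.png',c['pixels'])
legs((.372,-.338,.1634,180))
E
```

```text
wrist 4263 (array([ 0.37173468, -0.39780475]), np.float64(90.09406883761967)) ymin -0.4310299771238569 z 0.21270423533393107 0.2134954726491685 xr 0.35963543584223306 0.3838318980512587
scene 106 (array([ 0.37782194, -0.39654677]), np.float64(88.49152178760814)) ymin -0.4299293431698272 z 0.21387259125678926 0.2134954726491685 xr 0.3604305935751079 0.3933893703942791
at [ 0.3724 -0.336   0.2458] yawY -179.87 t 28.5167
  slide [0.002, 0.0004, 0.0824] spin 0.13
```

View pics/bwrist.png

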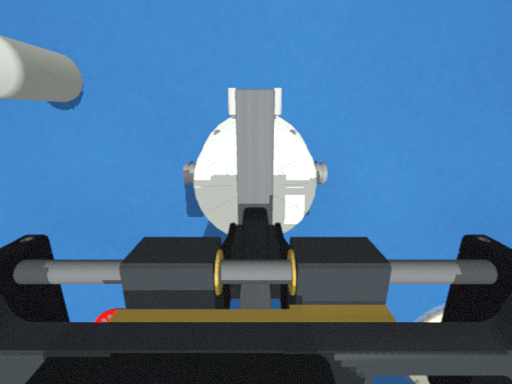

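The bridge bar runs from (255,92) to (255,210), square and centred over the fork prongs (232/278,100). The bar's end puts its centre at y = -0.335, so I'll shift 3 mm while lowering.

Emit:
{"name": "servo_tool", "arguments": {
  "slide": [
    [0.0028,0,0.015],
    [0.0028,0,0.03],
    [0.0028,0,0.045],
    [0.0028,0,0.055],
    [0.0028,0,0.055]
  ],
  "spin": [0,0,0,0,0],
  "grip": [1,1,1,1,1]
}}

```text
time_s: 28.93
tcp_pos: [0.3714, -0.3384, 0.1889]
ee_rot: [[0.002, -1.0, -0.004], [-1.0, -0.002, 0.003], [-0.003, 0.004, -1.0]]
wrist_force: [0.5, -0.3, -2.1]
gripper_width: 0.184
gripper_force: 30.0
```

Emit:
{"name": "servo_tool", "arguments": {
  "slide": [
    [0,0,0.005],
    [0,0,0.01],
    [0,0,0.015],
    [0,0,0.02],
    [0,0,0.024]
  ],
  "spin": [0,0,0,0,0],
  "grip": [1,1,1,1,1]
}}

```text
time_s: 29.35
tcp_pos: [0.3725, -0.34, 0.1665]
ee_rot: [[0.001, -1.0, 0.0], [-1.0, -0.001, -0.0], [0.0, -0.0, -1.0]]
wrist_force: [0.6, 0.3, -2.7]
gripper_width: 0.183
gripper_force: 30.0
```

Emit:
{"name": "servo_tool", "arguments": {
  "slide": [
    [0,0,0.001],
    [0,0,0.002],
    [0,0,0.003],
    [0,0,0.003],
    [0,0,0.003]
  ],
  "spin": [0,0,0,0,0],
  "grip": [1,1,1,1,1]
}}

```text
time_s: 29.77
tcp_pos: [0.3726, -0.3401, 0.164]
ee_rot: [[0.001, -1.0, 0.0], [-1.0, -0.001, -0.0], [0.0, -0.0, -1.0]]
wrist_force: [-0.7, -0.2, -2.2]
gripper_width: 0.18
gripper_force: 30.0
```

Emit:
{"name": "servo_tool", "arguments": {
  "slide": [
    [0,0,0.0005],
    [0,0,0.001],
    [0,0,0.001],
    [0,0,0.001],
    [0,0,0.001]
  ],
  "spin": [0,0,0,0,0],
  "grip": [1,1,1,1,1]
}}

```text
time_s: 30.18
tcp_pos: [0.3728, -0.3401, 0.1634]
ee_rot: [[0.001, -1.0, 0.001], [-1.0, -0.001, -0.001], [0.001, -0.001, -1.0]]
wrist_force: [-0.6, 1.0, 2.8]
gripper_width: 0.182
gripper_force: 30.0
```

Emit:
{"name": "servo_tool", "arguments": {
  "slide": [
    [0,0,0],
    [0,0,0],
    [0,0,0],
    [0,0,0],
    [0,0,0]
  ],
  "spin": [0,0,0,0,0],
  "grip": [0.5,0.5,0.5,0.5,0.5]
}}

```text
time_s: 30.6
tcp_pos: [0.3725, -0.3401, 0.1628]
ee_rot: [[0.001, -1.0, -0.0], [-1.0, -0.001, -0.0], [0.0, 0.0, -1.0]]
wrist_force: [0.1, -0.5, 1.0]
gripper_width: 0.454
gripper_force: 0.0
```

Emit:
{"name": "servo_tool", "arguments": {
  "slide": [
    [0,0,-0.02],
    [0,0,-0.05],
    [0,0,-0.08],
    [0,0,-0.1],
    [0,0,-0.1]
  ],
  "spin": [0,0,0,0,0],
  "grip": [0.5,0.5,0.5,0.5,0.5]
}}

```text
time_s: 31.02
tcp_pos: [0.3746, -0.3416, 0.268]
ee_rot: [[0.002, -1.0, 0.009], [-1.0, -0.002, -0.006], [0.006, -0.009, -1.0]]
wrist_force: [-0.7, 0.3, 0.7]
gripper_width: 0.499
gripper_force: 0.0
```

Emit:
{"name": "servo_tool", "arguments": {
  "slide": [
    [-0.04,0,0],
    [-0.08,0,0],
    [-0.12,0,0],
    [-0.13,0,0],
    [-0.13,0,0]
  ],
  "spin": [0,0,0,0,0],
  "grip": [0.5,0.5,0.5,0.5,0.5]
}}

```text
time_s: 31.43
tcp_pos: [0.372, -0.208, 0.2628]
ee_rot: [[0.005, -1.0, 0.0], [-1.0, -0.005, 0.0], [-0.0, -0.0, -1.0]]
wrist_force: [-0.1, -0.2, 0.3]
gripper_width: 0.5
gripper_force: 0.0
```

```bash
python3 - <<'E'
from h import *
ims=[]
for n in('wrist','scene'):
    c=cam(n);P=cloud(c).reshape(-1,3);P=P[c['depth'].ravel()>.02]
    Q=P[(abs(P[:,2]-.13)<.006)&(abs(P[:,0]-.372)<.022)&(abs(P[:,1]+.338)<.12)&(abs(P[:,1]+.338)>.03)]
    print(n,len(Q),cv2.minAreaRect((Q[:,:2]*1000).astype(np.float32)),'y',Q[:,1].min(),Q[:,1].max(),'plane',np.linalg.lstsq(np.c_[Q[:,:2]-[.372,-.338],np.ones(len(Q))],Q[:,2],rcond=None)[0])
    ims.append(c['pixels'])
cv2.imwrite('pics/end.png',np.hstack([cv2.resize(ims[0],(400,300)),cv2.resize(ims[1][70:220,100:300],(400,300))]))
cam('scene')
for o in('detergent','cup','stain_remover'):print(o,[np.round(r['point'],3).tolist() for r in tip_of(o,'scene')][:2])
E
```

```text
wrist 2173 ((373.1808166503906, -313.1231689453125), (139.2179718017578, 23.940937042236328), 89.93780517578125) y -0.38272519552260253 -0.24352447698195268 plane [2.55337492e-03 1.29982709e-04 1.30498331e-01]
scene 188 ((376.8828125, -337.62640380859375), (31.266618728637695, 195.4664764404297), 0.4410502314567566) y -0.43532524038502823 -0.23985855118072144 plane [ 0.00818592 -0.00233042  0.1291863 ]
detergent [[0.621, 0.471, -0.001]]
cup [[0.746, 0.008, 0.0]]
stain_remover [[0.63, -0.463, -0.0]]
```

View pics/end.png

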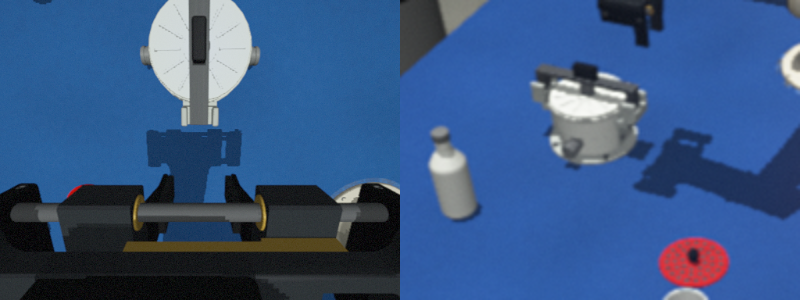

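The left half shows the bridge square over the lid at (198,40), with its near foot between the prongs at (200,112). The right half shows both feet in the saddles at (540,90) and (632,95). The bar is level at 130 mm, where 132 is expected, and the bottles and cup have not moved. I'll hand the job in.

```bash
python3 -c "
from station import *
print(finish_job())"
```

```text
the job is handed in; nothing more can be done
None
```

The lint trap is back together on its housing: basket, strainer plate, lid and bridge were seated in that order and checked in the camera images. The bottles and cup have not moved, and the job was handed in at about 32 s; no verdict came back.

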